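Seat the reference thermometer in the dry-block calibrator

TASK

Take the thermometer with the straight handle from the rack and push it gently (never more than about 20 N) into one of the two 9 mm wells of the blue dry-block calibrator until its tip bottoms hard; the stiff collar on its stem stops on the block's face, rides up as you push on, and so marks the depth. The two wells are packed to different depths: if the ring on the stem still stands above the collar when the tip has bottomed, that well is too shallow, so draw the thermometer out and use the other. Leave it standing bottomed in the deep well with the collar on the face, and do not disturb the other probes or the things on the bench.

Things in the scene. Friction and masses are not known exactly. Their poses are not given: they have to be found in the camera images.
- probe: Thermometer to be seated, 100 g: steel stem, 8 mm diameter, hemispherical tip; a brass collar on the stem; 118 mm above the tip a steel flange, 25 mm across, 5 mm thick; then a black straight handle, 20 mm diameter, 123 to 180 mm above the tip, and a 2 mm cap. Origin: end of the tip; z up the stem. At first it stands upright in any of the rack's holes, on its collar, tip 10 mm above the bench.
- collar (a joint): Stiff sliding brass collar on the stem, 18 mm diameter, 10 mm high: its underside is 45 mm above the tip at 0 (the start) and 45 mm + this value (in m) after it has been pushed up. It slides at about 6 N and stays where it is left. When it lands on the calibrator's face the push rises to that: this is not the bottom.
- collar_foot (a point): Middle of the collar's underside, on the stem's axis.
- ring (a point): Middle of the black ring, 2 mm wide, round the stem, 82 mm above the tip: the least depth wanted. Bottomed in the shallow well it stands 7 mm or more above the collar's top; in the deep well it has gone down below the face.
- calibrator: Dry-block calibrator, fixed: blue case 100 x 130 x 130 mm (x, y, z), white front panel at -x; in its top a bare metal insert, 64 x 80 mm, flat face 138 mm above the bench. Origin: on the bench under the insert's middle; z up. Blind wells in the face: two of 9.2 mm at y = +20 and -20 mm, for the probe; a 13 mm one at x = +21 and a 6 mm one at x = -21 mm, not for it.
- well_a (a point): Middle of the mouth of the 9.2 mm well at the calibrator's +y, in the plane of the insert's face. A fixed packing slug, out of sight, forms its bottom. One of the two wells, not known which, ends 55 to 65 mm below the face, the other 88 to 100 mm, a little different each time. On the slug the force rises steeply, well above the collar's 6 N.
- well_b (a point): Middle of the mouth of the other 9.2 mm well, at the calibrator's -y, in the plane of the insert's face; else as well_a.
- rack: Probe rack, fixed: a white block 60 x 190 x 55 mm (x, y, z). Origin: on the bench under its middle. Three upright 9.2 mm holes, 47 mm deep, at y = -60, 0 and +60 mm, hold the three probes.
- slim_probe: Another probe, to be left in the rack: 6 mm stem, black ball of 22 mm on a neck at the top, which is 103 mm above the bench. Origin at its tip.
- head_probe: Another probe, to be left in the rack: 8 mm stem, aluminium connection head 38 mm in diameter at the top, which is 94 mm above the bench. Origin at its tip.
- screwdriver: Screwdriver lying on the bench; leave alone.
- mug: White mug, 80 mm in diameter, 95 mm high; leave alone.
- slug1: Spare brass slug, 16 mm in diameter, 30 mm high; leave alone.
- parts_tray: Low grey tray, 80 x 130 x 25 mm; leave alone.
- cleaner: Can, 52 mm in diameter, 150 mm high; leave alone.
- drawknob: Steel insert puller, a small knob 26 mm in diameter, 48 mm high, standing; leave alone.
Mind the look-alikes: they are no part of the job. What is shaped like the probe but orange or purple is not meant.

How it is judged:
On the way:
1. the probe is out of the rack, its tip down in one of the two 9 mm wells (z of probe in the frame of calibrator below 0.12 m and (horizontal distance between probe and well_a below 0.003 m or horizontal distance between probe and well_b below 0.003 m)), for 0.2 s.
At the end, for the whole second after the job is handed in: The thermometer stands released and at rest in the deeper 9 mm well, upright within 0.06 rad, tip within 1.5 mm of the slug at the bottom, ring below the face, collar on the face within 3 mm. The other probes and bench things are within 30 mm of where they were (distance between probe and slug_deep_c0 below 0.0165 m and z of collar_foot in the frame of calibrator below 0.141 m and z of ring in the frame of calibrator below 0.138 m and angle between probe's own z axis and vertical below 0.06 rad and linear speed of probe below 0.01 m/s); the robot touches nothing.
It fails at once if the probe is pressed on a slug at the bottom of a well, or on the rest of the calibrator, with more than 25 N (contact force between probe and slug_deep_c0 above 25 N or contact force between probe and slug_short_c0 above 25 N or contact force between probe and calibrator above 25 N).
It fails at once if the other two probes or the bench things are disturbed (moved more than 30 mm) (distance of any of slim_probe, head_probe, screwdriver, mug, slug1, parts_tray, cleaner, drawknob from where it was at the start of the episode above 0.03 m).
It also fails if it takes over 64 s, if anything falls off the work surface, if the arm or the gripper's body presses on something with over 40 N, if the wrist force passes 120 N, or if a joint passes its speed limit or range.

ROBOT

A 6-joint arm with a two-finger parallel gripper is mounted at the origin on the work surface. World frame = base frame: x ahead of the robot, y to its left, z up, the work surface at z = 0. Lengths are in m, angles in rad, forces in N, time in s.
With the tool pointing down it reaches from about 0.4 to 0.825 m from the base axis. Payload 7 kg.
Tool frame: the origin (TCP) lies at the centre of the arm's flange, where the gripper is bolted on; the fingertips stand 178 mm ahead of it and the grasp point (between the pads) lies ahead of it (tcp_to_grasp is the z of the grasp point in the tool frame, in m); z points along the fingers, x is the direction in which the jaws open and shut, and the axes are right-handed (so a half turn about z gives the same grasp; the last joint's range is limited). The gripper opens to 88 mm and grips with 3 to 60 N. Pads are 19 mm wide; open, the fingers measure 130 mm over their backs; the gripper's body (78 mm by 193 mm) begins 47 mm behind the grasp point.
Start: joints at [-1.016, 0.359, 0.012, 0, -1.224, -0.288], TCP at [0.178, -0.651, 0.405] pointing down, gripper open.
Joint ranges: [-3.07, 3.07], [-1.43, 2.12], [-1.02, 1.25], [-3.03, 1.67], [-3.05, -0], [-3.03, 3.03]. Speed limits (rad/s): [2.39, 2.39, 3.01, 3.14, 3.14, 3.14].

INTERFACE

Orientations are given as [roll, pitch, yaw] about the fixed x, y, z axes, in that order (R = Rz(yaw) Ry(pitch) Rx(roll)).
In Python, from station import get_state, grab_frame, job_done, tcp_to_grasp gives the robot as it stands.
- The arm moves only by the tool drive_tool, never from a script. Its argument "moves" is a list of rows, each a list of 7 numbers: the shift along the tool's x, y, z in mm, then the turn, a rotation vector about the tool's x, y, z in degrees, then the closure, from -1 (fully open) to 1 (shut), so that 0 is half open. In form: [[dx, dy, dz, ax, ay, az, claw], ...]. A call has 1 to 12 rows; each row is the pose to reach, as a shift and turn from the pose commanded when the call began, along the tool's axes at that moment; what a row does not reach only later rows make up. A row lasts 1/8 s, in which the tool goes at most 62.5 mm and 10.7 degrees, less where a joint would pass 70% of its speed; a pose out of reach is approached as far as the arm can. A call with a gripper value outside its range is refused whole. The fingers move at their own pace and stop on an object; "grip_force" is the grip in N (left out, the last holds). Time passes only in rows, so rows that repeat a pose let the fingers close. It gives the time, the measured TCP pose, the force and the opening at its end, in the units of the state.
- get_state(): the state, without advancing time (a new reading comes with each control period).
- grab_frame(name): name is "scene" or "top"; returns a dict with "img" (420x560x3 uint8, red, green, blue), "range_z" (420x560 float32, m along the optical axis (not along the pixel's ray), 0 where there is no reading), "fovy" (degrees; the focal length in pixels is half the picture's height over the tangent of half this angle, whatever the lens; pixels are square), "cx", "cy" (the principal point, pixels), "k1" (the pictures are not rectified: a ray, as slopes to the right and down, at radius r is drawn at 1 + k1 r^2 times it, then the intrinsics apply), "rvec" (rotation vector, rad) and "tvec" (3), from world to camera coordinates, as OpenCV has them. Camera axes: x right, y down, z forward; pixel columns grow to the right and rows downward; lengths in m; the calibration is good to about 2 mm. A picture is of the moment at which its call begins.
- job_done(): hands the job in, once; it reports no verdict.
The state is a dict: "t": time; "q": joint angles; "qd": joint speeds; "joint_efforts": joint torques, N m; "eef_pos": TCP position; "ee_rot": TCP orientation; "force": force on the tool from outside, world axes, zero at the start; "moment": the same for the moment, N m; "width": finger opening in m.
Only numpy, scipy, OpenCV 4.12 (cv2) and the standard library are available. Lean on these libraries where they do the work, as an engineer would, in place of code of your own. Each camera call takes 0.05 s, during which the arm holds its last target. There are 200 camera calls.

## Working session

There is one attempt and no reset: what is moved stays moved. The work goes in short steps, Python scripts to look and compute and a tool call to move; the robot and the scene stay as the last step left them, time stands still between calls to the robot, and variables do not carry over. Pictures are saved under pics/ and viewed, about 8 in all and at most 12, crops included, and the job is handed in when it is done.

Besides the shell and the picture viewer there is one more tool, called after "Emit:" as name([rows], argument=value, ...), one row to a line, values as JSON. drive_tool: Moves the arm, as the interface text tells. Its arguments: {"type":"object","properties":{"moves":{"type":"array"},"grip_force":{"type":"number"}},"required":["moves"]}

```bash
ls; mkdir -p pics; cat > h.py <<'E'
import numpy as np, cv2
from station import get_state, grab_frame, job_done, tcp_to_grasp
def cam(f):
    h,w=f["img"].shape[:2]; F=h/2/np.tan(np.radians(f["fovy"])/2)
    R=cv2.Rodrigues(np.array(f["rvec"],float))[0]; t=np.array(f["tvec"],float).ravel()
    K=np.array([[F,0,f["cx"]],[0,F,f["cy"]],[0,0,1]]); D=np.array([f["k1"],0,0,0],float)
    return K,D,R,t
def rays(f,px):
    K,D,R,t=cam(f); n=cv2.undistortPoints(np.array(px,float).reshape(-1,1,2),K,D).reshape(-1,2)
    d=np.c_[n,np.ones(len(n))]@R; return -R.T@t,d
def onplane(f,px,z):
    c,d=rays(f,px); return c+d*((z-c[2])/d[:,2])[:,None]
def bydepth(f,px):
    c,d=rays(f,px); px=np.array(px,int).reshape(-1,2); return c+d*f["range_z"][px[:,1],px[:,0]][:,None]
def proj(f,P):
    K,D,R,t=cam(f); return cv2.projectPoints(np.array(P,float).reshape(-1,1,3),R,t,K,D)[0].reshape(-1,2)
def save(n,img,box=None,s=1):
    if box: x0,y0,x1,y1=box; img=img[y0:y1,x0:x1]
    cv2.imwrite("pics/"+n,cv2.resize(img[...,::-1],None,fx=s,fy=s,interpolation=cv2.INTER_CUBIC))
E
python3 - <<'E'
from h import *
print(tcp_to_grasp, get_state())
for n in("scene","top"):
    f=grab_frame(n); save(n+"0.png",f["img"],None,1.4); np.save(n+"0.npy",f,allow_pickle=True)
    print(n,{k:v for k,v in f.items() if k not in("img","range_z")}, rays(f,[[280,210]]))
E
```

```text
pics
0.1593 {'t': 0.0, 'q': array([-1.01587289e+00,  3.59375684e-01,  1.10924673e-02, -3.67131707e-04,
       -1.22410597e+00, -2.88100133e-01]), 'qd': array([ 1.25455864e-03,  1.26406815e-03, -3.59724309e-06,  4.88748776e-04,
       -1.09201658e-03,  1.07232182e-03]), 'joint_efforts': array([-1.43106317e-03, -5.82722855e+01,  2.93056816e+01,  6.99755833e+00,
        6.80639219e-03, -8.02030740e-05]), 'eef_pos': array([ 0.17793004, -0.65093019,  0.40374126]), 'ee_rot': array([-3.14147093e+00, -1.62527963e-03,  1.83749451e+00]), 'force': array([-0.37263107, -0.35024732, -0.53570596]), 'moment': array([0.05094205, 0.04240414, 0.02335065]), 'width': 0.0875878185930332}
scene {'fovy': 45.698176988115236, 'cx': 280.1009313868628, 'cy': 214.01846804558278, 'k1': -0.1304997950417465, 'rvec': array([ 1.94227105,  1.66907685, -0.59078464]), 'tvec': array([-0.02423044, -0.38218764,  1.43199128])} (array([ 1.18885571, -0.1578333 ,  0.87118556]), array([[-0.6289757 ,  0.09661013, -0.77144093]]))
top {'fovy': 47.13616475459523, 'cx': 274.0399314892273, 'cy': 205.51322013716126, 'k1': -0.16639060592320332, 'rvec': array([ 2.13123121, -2.1090203 ,  0.20271116]), 'tvec': array([-0.0545171 ,  0.57648971,  0.97999444])} (array([ 0.37961459, -0.05074582,  1.07192314]), array([[ 0.18163544, -0.01028291, -0.98343429]]))
```

View pics/scene0.png

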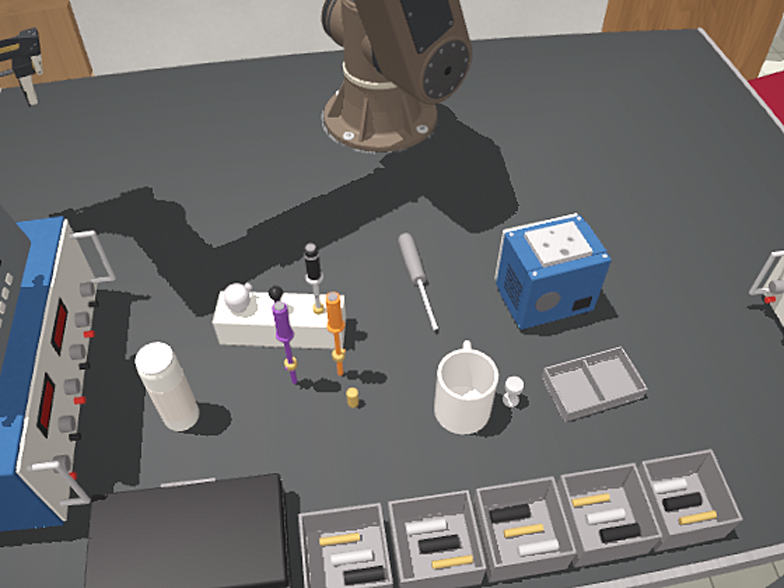

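View pics/top0.png

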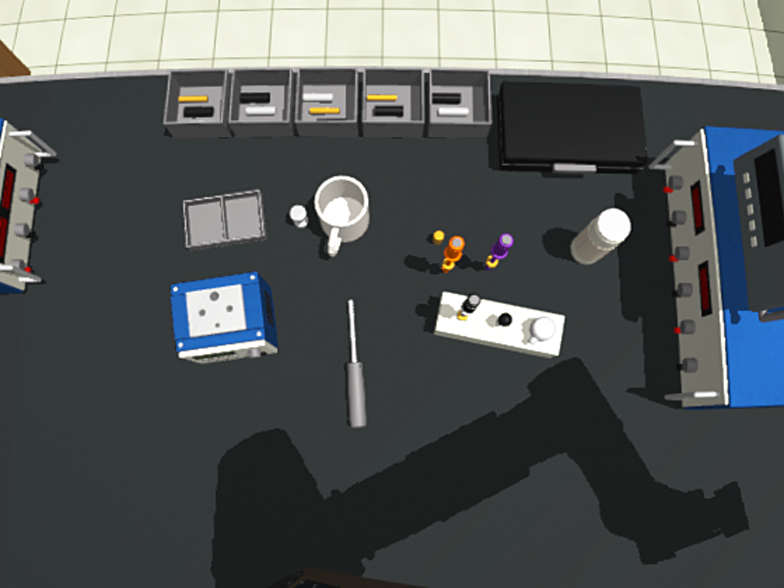

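Candidates in native scene pixels: black straight handle in the rack (223,187), orange look-alike (239,222), purple look-alike (201,230), black ball probe (197,209), and aluminium head probe (169,213). I choose the black straight handle at the rack's +y end, and will check it in a crop while measuring.

```bash
python3 - <<'E'
from h import *
S=np.load("scene0.npy",allow_pickle=True).item(); T=np.load("top0.npy",allow_pickle=True).item()
def mask(f,box,fn):
    x0,y0,x1,y1=box; m=np.zeros(f["img"].shape[:2],np.uint8); g=f["img"].astype(int)
    m[y0:y1,x0:x1]=fn(g)[y0:y1,x0:x1]; return m
def blobs(m,amin,inner=None):
    n,l,s,c=cv2.connectedComponentsWithStats(m.astype(np.uint8),connectivity=4)
    return [(s[i,4],c[i],l==i) for i in range(1,n) if s[i,4]>=amin]
# insert face
for nm,f,box in(("top",T,(122,195,200,258)),("scene",S,(350,150,440,235))):
    P=bydepth(f,np.stack(np.meshgrid(np.arange(560),np.arange(420)),-1).reshape(-1,2)).reshape(420,560,3)
    g=f["img"].astype(int)
    m=mask(f,box,lambda g:((g.min(2)>140)&(abs(P[...,2]-.138)<.006)))
    b=max(blobs(m,50),key=lambda b:b[0]); cnt=max(cv2.findContours(b[2].astype(np.uint8),0,2)[0],key=cv2.contourArea)
    w=onplane(f,cnt.reshape(-1,2),.138)[:,:2]
    r=cv2.minAreaRect((w*1000).astype(np.float32)); print(nm,"face",r, "zmed",np.median(P[b[2]][:,2]))
    hull=np.zeros_like(m); cv2.fillPoly(hull,[cv2.convexHull(cnt)],1); hull=cv2.erode(hull,np.ones((5,5)))
    inv=(hull>0)&(g.mean(2)<150)
    for a,c,_ in blobs(inv,4): print("  well",a,c.round(1),onplane(f,[c],.138)[0].round(4))
# rack top
    m=((abs(P[...,2]-.055)<.006)&(g.min(2)>170)).astype(np.uint8)
    for a,c,bm in blobs(m,500):
        cnt=max(cv2.findContours(bm.astype(np.uint8),0,2)[0],key=cv2.contourArea)
        print("  rack?",a,c.round(),cv2.minAreaRect((onplane(f,cnt.reshape(-1,2),.055)[:,:2]*1000).astype(np.float32)))
# black handle pts by depth
    hb=(325,200,350,235) if nm=="top" else (210,165,238,205)
    m=mask(f,hb,lambda g:(g.max(2)<70)&(P[...,2]>.12)&(P[...,2]<.2))
    p=P[m>0]; print("  handle n",len(p),"z",p[:,2].min().round(3),p[:,2].max().round(3))
    for z in(.13,.15,.17,.188):
        q=p[abs(p[:,2]-z)<.006]
        if len(q):print("   z",z,len(q),np.median(q,0).round(4),q[:,1].min().round(4),q[:,1].max().round(4),q[:,0].min().round(4),q[:,0].max().round(4))
a=cv2.resize(T["img"][190:262,300:410],None,fx=5,fy=5); b=cv2.resize(S["img"][160:270,150:260],(360,360)); c=cv2.resize(T["img"][190:262,115:205],None,fx=5,fy=5)[:,:200*2]
cv2.imwrite("pics/crop1.png",cv2.resize(np.hstack([a,b])[...,::-1],(800,316)))
cv2.imwrite("pics/ins.png",c[...,::-1])
E
```

```text
top face ((526.1654052734375, 190.23727416992188), (65.30967712402344, 81.56031799316406), 9.059847831726074) zmed 0.13887948509414583
  well 27 [152.6 211.3] [0.5468 0.1933 0.138 ]
  well 10 [163.5 219.8] [0.5298 0.1702 0.138 ]
  well 10 [144.  222.8] [0.5233 0.2094 0.138 ]
  rack? 1759 [354. 231.] ((523.995849609375, -227.19107055664062), (191.6541290283203, 61.17371368408203), 78.66447448730469)
  handle n 61 z 0.145 0.194
   z 0.15 9 [ 0.5286 -0.1612  0.1522] -0.1708 -0.1581 0.5263 0.5354
   z 0.17 12 [ 0.5281 -0.1623  0.1672] -0.1712 -0.1579 0.5259 0.5363
   z 0.188 32 [ 0.5322 -0.1624  0.1906] -0.1724 -0.1577 0.5263 0.5453
scene face ((531.262451171875, 188.31642150878906), (70.5513687133789, 83.8954086303711), 9.775566101074219) zmed 0.13798680881965097
  rack? 715 [176. 223.] ((519.4064331054688, -276.9202575683594), (92.73400115966797, 64.1320571899414), 81.33280181884766)
  rack? 549 [217. 223.] ((535.9842529296875, -191.28970336914062), (74.0416030883789, 62.052978515625), 76.78041076660156)
  handle n 171 z 0.137 0.192
   z 0.15 39 [ 0.5468 -0.1688  0.1511] -0.178 -0.16 0.5403 0.55
   z 0.17 39 [ 0.5465 -0.1689  0.1702] -0.178 -0.1603 0.5406 0.5502
   z 0.188 38 [ 0.5453 -0.1671  0.1881] -0.1779 -0.159 0.5355 0.5499
```

View pics/crop1.png

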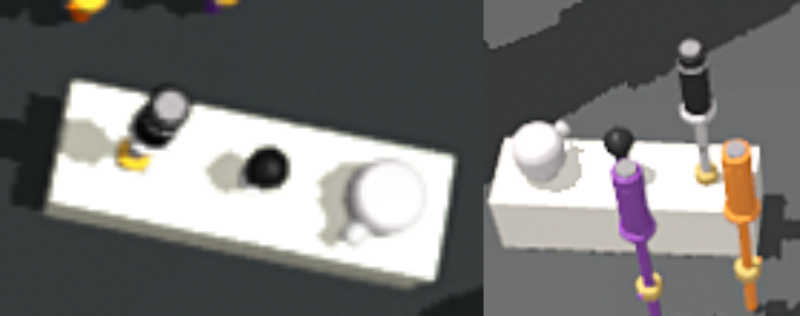

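The crop confirms it: black straight handle with steel flange and brass collar, in the rack's +y hole. It stands at about (0.536, -0.1685), and the rack fit and handle agree. The wells measure 39.7 mm apart (40 expected). Now moving above the probe.

Emit:
drive_tool([
  [371,472,0,0,0,0,0],
  [371,472,0,0,0,0,0],
  [371,472,0,0,0,0,0],
  [371,472,0,0,0,0,0],
  [371,472,0,0,0,0,0],
  [371,472,0,0,0,0,0],
  [371,472,0,0,0,0,0],
  [371,472,0,0,0,0,0],
  [371,472,0,0,0,0,0],
  [371,472,0,0,0,0,0],
  [371,472,0,0,0,0,0],
  [371,472,0,0,0,0,0],
], grip_force=30)

```text
t: 1.6
eef_pos: [0.5352, -0.1688, 0.4043]
ee_rot: [-3.141, -0.0, 1.838]
force: [-0.3, 0.0, 0.8]
width: 0.0437
```

Emit:
drive_tool([
  [0,0,30,0,0,0,0],
  [0,0,55,0,0,0,0],
  [0,0,80,0,0,0,0],
  [0,0,80,0,0,0,0],
  [0,0,80,0,0,0,0.5],
  [0,0,80,0,0,0,0.7],
  [0,0,80,0,0,0,0.8],
  [0,0,80,0,0,0,0.9],
  [0,0,80,0,0,0,0.9],
  [0,0,80,0,0,0,0.9],
], grip_force=40)

```text
t: 2.85
eef_pos: [0.5357, -0.1688, 0.3253]
ee_rot: [3.141, 0.001, 1.838]
force: [-0.3, 0.9, 5.0]
width: 0.0193
```

Emit:
drive_tool([
  [0,0,-10,0,0,0,0.9],
  [0,0,-30,0,0,0,0.9],
  [0,0,-60,0,0,0,0.9],
  [0,0,-100,0,0,0,0.9],
  [0,0,-150,0,0,0,0.9],
  [0,0,-170,0,0,0,0.9],
  [0,0,-170,0,0,0,0.9],
  [0,0,-170,0,0,0,0.9],
])

```text
t: 3.85
eef_pos: [0.535, -0.1687, 0.4934]
ee_rot: [-3.14, -0.001, 1.837]
force: [0.3, -0.5, -1.3]
width: 0.0193
```

Emit:
drive_tool([
  [50,13,0,0,0,-5,0.9],
  [100,26,0,0,0,-10,0.9],
  [150,39,0,0,0,-16,0.9],
  [200,52,0,0,0,-24,0.9],
  [250,65,0,0,0,-32,0.9],
  [300,77,0,0,0,-40,0.9],
  [328,84,0,0,0,-44,0.9],
  [328,84,0,0,0,-44,0.9],
  [328,84,0,0,0,-44,0.9],
  [328,84,0,0,0,-44,0.9],
  [328,84,20,0,0,-44,0.9],
  [328,84,20,0,0,-44,0.9],
])

```text
t: 5.35
eef_pos: [0.5297, 0.1688, 0.4734]
ee_rot: [-3.139, -0.001, 2.604]
force: [0.1, -1.2, -0.6]
width: 0.0193
```

```bash
python3 - <<'E'
from h import *
s=get_state(); print(s["eef_pos"],s["ee_rot"],s["force"],s["width"])
fs={}
for n in("scene","top"):
    fs[n]=grab_frame(n); np.save(n+"1.npy",fs[n],allow_pickle=True)
a=fs["scene"]["img"][90:240,330:450]; b=fs["top"]["img"][170:265,115:210]
cv2.imwrite("pics/c2.png",np.hstack([cv2.resize(a,(400,500),interpolation=2),cv2.resize(b,(400,500),interpolation=2)])[...,::-1])
E
```

```text
[0.5296803  0.16877384 0.47340239] [-3.13925323e+00 -1.46556313e-03  2.60397980e+00] [ 0.06507783 -1.17204562 -0.58916344] 0.019290621150129507
```

View pics/c2.png

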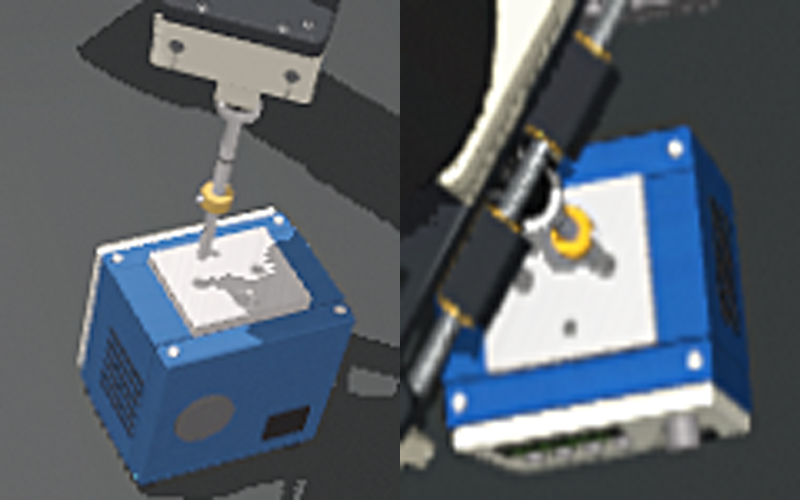

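Top crop shows the collar at about (570,232) and the well just beyond it at (600,265). Scene crop shows the tip at about (207,255), with the near well partly in shadow. Now measuring collar and stem against the well in each camera.

```bash
python3 - <<'E'
from h import *
L=lambda n:np.load(n+".npy",allow_pickle=True).item()
T0,T1,S0,S1=L("top0"),L("top1"),L("scene0"),L("scene1")
s=get_state(); tipz=s["eef_pos"][2]-.3153; print("tipz",tipz)
def wells(f,guess):
    g=255-f["img"].astype(float).mean(2); out=[]
    for p in proj(f,guess):
        u,v=np.round(p).astype(int); w=g[v-5:v+6,u-6:u+7]; w=np.clip(w-np.median(w)-15,0,None)
        yy,xx=np.mgrid[v-5:v+6,u-6:u+7]; yy0=(yy-p[1])**2+(xx-p[0])**2<36; w=w*yy0
        c=np.array([(w*xx).sum(),(w*yy).sum()])/w.sum(); out.append(c)
    return np.array(out)
G=[[.5298,.1702,.138],[.5233,.2094,.138],[.5468,.1933,.138],[.506,.187,.138]]
for n,f in(("top",T0),("scene",S0)):
    c=wells(f,G); print(n,c.round(1).tolist(),onplane(f,c,.138)[:,:2].round(4).tolist())
for n,f,box in(("top",T1,(140,205,170,225)),("scene",S1,(385,140,405,160))):
    h=cv2.cvtColor(f["img"],cv2.COLOR_RGB2HSV); x0,y0,x1,y1=box
    m=np.zeros((420,560),np.uint8); m[y0:y1,x0:x1]=((h[...,0]>12)&(h[...,0]<35)&(h[...,1]>110)&(h[...,2]>80))[y0:y1,x0:x1]
    hull=cv2.convexHull(cv2.findNonZero(m)); M=cv2.moments(hull); c=[M["m10"]/M["m00"],M["m01"]/M["m00"]]
    print(n,"collar",m.sum(),np.round(c,1),onplane(f,[c],tipz+.050)[0].round(4), "rect",cv2.minAreaRect(hull))
    gp=s["eef_pos"]; ex=[[gp[0],gp[1],tipz+d] for d in(0,.04,.05,.11)]; print("  proj tip,...",proj(f,ex).round(1).tolist())
# scene stem edges per row
f=S1; d=np.abs(S1["img"].astype(int)-S0["img"].astype(int)).sum(2)
for v in range(134,170,2): print(v,"".join("%4d"%x for x in S1["img"][v,384:410].mean(1)))
E
```

```text
tipz 0.1598777179518187
top [[163.6, 220.0], [144.0, 222.9], [152.7, 211.0], [155.0, 232.2]] [[0.5295, 0.1701], [0.523, 0.2094], [0.5472, 0.1931], [0.5047, 0.1861]]
scene [[389.5, 174.6], [406.9, 170.5], [403.0, 180.1], [393.1, 161.6]] [[0.532, 0.169], [0.5259, 0.2085], [0.5509, 0.1921], [0.4967, 0.1876]]
top collar 61 [152.4 213.3] [0.5301 0.1746 0.2099] rect ((150.0, 213.5), (9.0, 20.0), 90.0)
  proj tip,... [[161.5, 217.8], [156.6, 214.3], [155.3, 213.3], [146.9, 207.2]]
scene collar 52 [394.4 149.1] [0.532  0.1664 0.2099] rect ((394.2837829589844, 149.29730224609375), (9.206343650817871, 7.726752281188965), 9.462322235107422)
  proj tip,... [[391.1, 166.5], [394.6, 152.1], [395.5, 148.3], [401.1, 124.7]]
134   97  98  98  97  99  98  97  97  97  97  96  88 151 164 155 157 130  97  94  96  95  97  96  96  98  99
136   98  97  97  98  97  99  99  97  98  97  95 106 164 171 159 168 121  93  97  97  97  96  96  97  97  96
138   99  96  98  98  97  98  98  98  97  96  91 141 115  88 103  90  90  96  96  97  97  97  98  96  96  96
140   97  98  98  98  97  98  98  98  97  92 124 164 16
[... 879 characters left out ...]
55 255 248 213 180 160 145 144 128 122 125 128
158  157 196 249 255 255 255 255 126 149 153 144 129 130 126 125 124 126 125 123 121 117 147 187 193 238 212
160  209 163 115 123 119 129 155 167 150 149 137 122 118 167 200 214 243 249 247 244 243 242 240 237 235 243
162  127 133 137 138 158 175 165 160 145 187 241 247 244 242 240 238 238 239 237 237 238 238 238 234 230 238
164  252 249 249 248 245 219 160 155 151 197 241 238 239 239 238 237 238 238 236 237 238 238 236 233 235 244
166  239 243 242 240 238 184 152 145 160 175 151 180 223 240 237 237 238 237 237 238 238 238 235 231 240 185
168  239 243 239 239 244 244 217 228 246 244 241 241 239 238 237 238 238 236 237 239 240 231 227 233 243 186
```

```bash
python3 - <<'E'
from h import *
L=lambda n:np.load(n+".npy",allow_pickle=True).item()
T0,T1,S0,S1=L("top0"),L("top1"),L("scene0"),L("scene1")
s=get_state(); gp=s["eef_pos"]; tipz=gp[2]-.3153
# weighted-saturation collar centroid vs expected silhouette of a collar cylinder at TCP xy
for n,f,box in(("top",T1,(149,206,163,222)),("scene",S1,(385,140,405,158))):
    x0,y0,x1,y1=box; g=f["img"][y0:y1,x0:x1].astype(float); w=np.clip(g[...,0]-g[...,2]-15,0,120)/120
    m=(cv2.resize(w,None,fx=8,fy=8,interpolation=cv2.INTER_CUBIC)>.3).astype(np.uint8)
    k=max(cv2.findContours(m,0,2)[0],key=cv2.contourArea); h=(cv2.convexHull(k).reshape(-1,2)+.5)/8-.5+[x0,y0]
    M=cv2.moments(h.astype(np.float32)); c=np.array([M["m10"],M["m01"]])/M["m00"]
    a=np.linspace(0,2*np.pi,60); C=np.array([[gp[0]+.009*np.cos(t),gp[1]+.009*np.sin(t),tipz+z] for t in a for z in(.045,.055)])
    e=cv2.convexHull(proj(f,C).astype(np.float32)); E=cv2.moments(e); ec=np.array([E["m10"],E["m01"]])/E["m00"]
    d=onplane(f,[c,ec],tipz+.05); print(n,"meas",c.round(2),M["m00"],"exp",ec.round(2),E["m00"],"probe-TCP mm",((d[0]-d[1])*1000).round(1))
# rigid fit of the wells
B=np.array([[0,-20],[0,20],[21,0],[-21,0]])/1000
for n,f,c in(("top",T0,[[163.6,220],[144,222.9],[152.7,211],[155,232.2]]),):
    W=onplane(f,c,.138)[:,:2]
    th=np.arctan2(*( (B[:,0]*W[:,1]-B[:,1]*W[:,0]).sum(), (B*(W-W.mean(0))).sum()))
    print(n,"ctr",W.mean(0).round(4),"yaw",np.degrees(th).round(2)); R=np.array([[np.cos(th),-np.sin(th)],[np.sin(th),np.cos(th)]])
    F=W.mean(0)+B@R.T; print(F.round(4).tolist(),((W-F)*1000).round(1).tolist())
E
```

```text
top meas [155.52 213.78] 82.1953125 exp [155.3 213.3] 88.4155907749664 probe-TCP mm [-0.9 -0.5  0. ]
scene meas [394.38 148.87] 76.078125 exp [395.47 148.32] 82.40721581643447 probe-TCP mm [ 1.2 -2.6  0. ]
top ctr [0.5262 0.1896] yaw 9.29
[[0.5294, 0.1699], [0.5229, 0.2094], [0.5469, 0.193], [0.5054, 0.1863]] [[0.1, 0.1], [0.2, 0.0], [0.4, 0.1], [-0.6, -0.2]]
```

Emit:
drive_tool([
  [0.4,2.2,0,0,0,0,0.9],
  [0.4,2.2,8,0,0,0,0.9],
  [0.4,2.2,15,0,0,0,0.9],
  [0.4,2.2,15,0,0,0,0.9],
  [0.4,2.2,15,0,0,0,0.9],
])

```text
t: 6.08
eef_pos: [0.5308, 0.1719, 0.4597]
ee_rot: [-3.141, 0.0, 2.606]
force: [0.4, 0.0, -0.3]
width: 0.019
```

```bash
python3 - <<'E'
from h import *
s=get_state(); print(s["eef_pos"],s["ee_rot"],s["force"])
fs={}
for n in("scene","top"):
    fs[n]=grab_frame(n); np.save(n+"2.npy",fs[n],allow_pickle=True)
a=fs["scene"]["img"][140:190,370:420]; b=fs["top"]["img"][195:245,135:185]
cv2.imwrite("pics/c3.png",np.hstack([cv2.resize(a,(400,400),interpolation=2),cv2.resize(b,(400,400),interpolation=2)])[...,::-1])
E
```

```text
[0.53080762 0.1718776  0.45970158] [-3.14145639e+00  1.01902173e-04  2.60561718e+00] [ 0.40947756  0.03638773 -0.26942397]
```

View pics/c3.png

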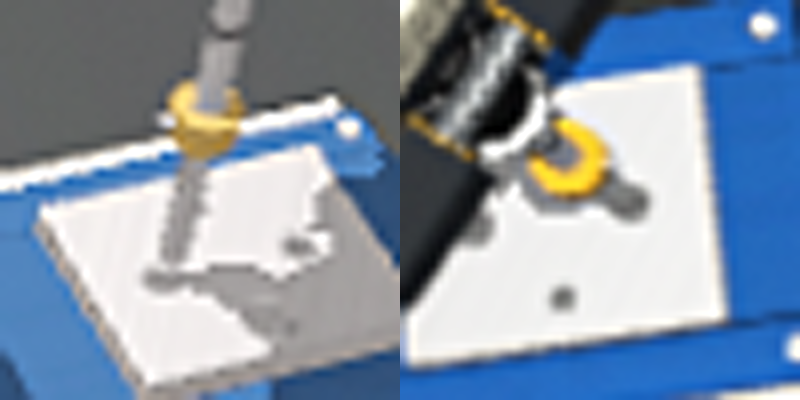

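```bash
cat > col.py <<'E'
from h import *
def collar(f,xy,tipz):
    C0=proj(f,[[*xy,tipz+.05]])[0]; x0,y0=(C0-8).astype(int); x1,y1=x0+17,y0+17
    g=f["img"][y0:y1,x0:x1].astype(float); w=np.clip(g[...,0]-g[...,2]-15,0,120)/120
    m=(cv2.resize(w,None,fx=8,fy=8,interpolation=cv2.INTER_CUBIC)>.3).astype(np.uint8)
    k=max(cv2.findContours(m,0,2)[0],key=cv2.contourArea); h=(cv2.convexHull(k).reshape(-1,2)+.5)/8-.5+[x0,y0]
    M=cv2.moments(h.astype(np.float32)); c=np.array([M["m10"],M["m01"]])/M["m00"]
    a=np.linspace(0,2*np.pi,60); C=np.array([[xy[0]+.009*np.cos(t),xy[1]+.009*np.sin(t),tipz+z] for t in a for z in(.045,.055)])
    E=cv2.moments(cv2.convexHull(proj(f,C).astype(np.float32))); ec=np.array([E["m10"],E["m01"]])/E["m00"]
    d=onplane(f,[c,ec],tipz+.05); return np.array(xy)+(d[0]-d[1])[:2],M["m00"],E["m00"]
E
python3 - <<'E'
from col import *
L=lambda n:np.load(n+".npy",allow_pickle=True).item()
s=get_state(); gp=s["eef_pos"]; tipz=gp[2]-.3153; print("gp",gp,tipz)
for n in("top","scene"):
    p,a,b=collar(L(n+"2"),gp[:2],tipz); print(n,"collar",p.round(4),a,b)
# scene wells and face outline (sub-pixel) from frame 0
f=L("scene0"); g=f["img"].mean(2)
for v in range(170,180): print(v,"".join("%4d"%x for x in g[v,380:400]))
m=((g>205)).astype(np.uint8); m[:150]=0;m[195:]=0;m[:,:370]=0;m[:,430:]=0
k=max(cv2.findContours(m,0,2)[0],key=cv2.contourArea); q=onplane(f,k.reshape(-1,2),.138)[:,:2]*1000
print(cv2.minAreaRect(q.astype(np.float32)))
f=L("scene2"); g=f["img"].mean(2)
print("tip rows")
for v in range(164,180): print(v,"".join("%4d"%x for x in g[v,380:400]))
E
```

```text
gp [0.53081805 0.17188805 0.45988055] 0.14458055315534007
top collar [0.5305 0.1721] 78.875 85.37998561607674
scene collar [0.5312 0.1707] 72.375 80.63275861321017
170  246 247 248 244 248 247 244 244 247 244 244 244 246 243 243 244 244 243 243 243
171  247 248 248 243 249 246 244 245 250 244 246 245 247 243 244 244 244 243 243 244
172  250 249 246 245 248 245 244 248 247 240 246 247 247 243 244 244 244 243 243 244
173  254 250 246 246 247 245 246 245 213 207 223 238 244 244 244 244 243 243 243 243
174  253 252 245 248 247 245 245 223 167 144 154 194 228 243 245 244 243 243 243 243
175  210 253 246 250 246 244 246 228 171 154 152 170 215 243 245 244 243 243 244 243
176  164 236 251 250 245 244 247 252 231 200 188 199 233 247 245 244 243 243 244 244
177  172 206 249 251 246 244 246 248 248 252 253 252 247 245 244 244 243 243 245 245
178  174 134 210 255 246 244 248 245 245 245 247 245 244 244 244 243 243 244 246 239
179  154 170 168 252 249 245 249 243 245 244 247 243 244 244 244 243 243 244 247 226
((527.8842163085938, 189.6771697998047), (64.8162612915039, 81.28461456298828), 8.6569
[... 681 characters left out ...]
 243 241 241 241 241
172  244 243 241 239 243 239 239 242 243 233 181 162 163 212 249 245 241 242 243 244
173  250 244 240 240 242 239 240 240 208 206 219 188 211 249 247 226 144 146 148 149
174  249 247 239 243 242 239 239 217 162 142 150 157 141 147 149 153 155 158 159 159
175  204 247 240 244 241 238 240 222 166 150 148 140 151 173 152 154 157 160 161 161
176  159 230 246 244 240 238 242 247 225 194 184 193 220 242 178 181 173 154 160 160
177  167 200 243 246 240 238 241 242 243 246 249 248 244 245 247 250 236 170 153 158
178  169 128 204 251 240 238 242 239 239 240 242 239 239 239 240 241 244 232 178 171
179  148 164 162 247 243 240 243 238 240 238 241 237 238 239 238 238 239 243 249 229
```

Emit:
drive_tool([
  [-0.4,-1.7,0,0,0,0,0.9],
  [-0.4,-1.7,2,0,0,0,0.9],
  [-0.4,-1.7,4,0,0,0,0.9],
  [-0.4,-1.7,6,0,0,0,0.9],
  [-0.4,-1.7,7,0,0,0,0.9],
  [-0.4,-1.7,7.5,0,0,0,0.9],
  [-0.4,-1.7,7.5,0,0,0,0.9],
])

```text
t: 7.05
eef_pos: [0.5302, 0.1702, 0.4522]
ee_rot: [-3.142, 0.0, 2.606]
force: [-0.7, -0.7, -1.2]
width: 0.0195
```

Emit:
drive_tool([
  [0,0,1,0,0,0,0.9],
  [0,0,1.5,0,0,0,0.9],
  [0,0,2,0,0,0,0.9],
  [0,0,2,0,0,0,0.9],
])

```text
t: 7.55
eef_pos: [0.5302, 0.1702, 0.4501]
ee_rot: [-3.142, -0.0, 2.606]
force: [-0.5, -0.0, -0.9]
width: 0.0192
```

Emit:
drive_tool([
  [0,0,1,0,0,0,0.9],
  [0,0,2,0,0,0,0.9],
  [0,0,3,0,0,0,0.9],
  [0,0,3,0,0,0,0.9],
])

```text
t: 8.05
eef_pos: [0.5302, 0.1702, 0.447]
ee_rot: [-3.141, -0.0, 2.606]
force: [0.1, 0.1, -1.1]
width: 0.0191
```

Tip is about 6 mm below the face with no force, so it has entered the well. Going on.

Emit:
drive_tool([
  [0,0,3,0,0,0,0.9],
  [0,0,6,0,0,0,0.9],
  [0,0,9,0,0,0,0.9],
  [0,0,12,0,0,0,0.9],
  [0,0,15,0,0,0,0.9],
  [0,0,18,0,0,0,0.9],
  [0,0,21,0,0,0,0.9],
  [0,0,24,0,0,0,0.9],
  [0,0,27,0,0,0,0.9],
  [0,0,30,0,0,0,0.9],
  [0,0,30,0,0,0,0.9],
])

```text
t: 9.43
eef_pos: [0.5302, 0.1702, 0.4169]
ee_rot: [-3.141, -0.0, 2.606]
force: [-0.3, -0.5, -1.4]
width: 0.0194
```

Emit:
drive_tool([
  [0,0,2,0,0,0,0.9],
  [0,0,4,0,0,0,0.9],
  [0,0,6,0,0,0,0.9],
  [0,0,7,0,0,0,0.9],
  [0,0,8,0,0,0,0.9],
  [0,0,9,0,0,0,0.9],
  [0,0,10,0,0,0,0.9],
  [0,0,11,0,0,0,0.9],
  [0,0,12,0,0,0,0.9],
])

```text
t: 10.55
eef_pos: [0.5303, 0.1702, 0.406]
ee_rot: [3.141, 0.001, 2.606]
force: [-2.1, 1.5, 5.8]
width: 0.0194
```

Emit:
drive_tool([
  [0,0,1,0,0,0,0.9],
  [0,0,2,0,0,0,0.9],
  [0,0,3,0,0,0,0.9],
  [0,0,4,0,0,0,0.9],
  [0,0,5,0,0,0,0.9],
  [0,0,6,0,0,0,0.9],
])

```text
t: 11.3
eef_pos: [0.5303, 0.1702, 0.4]
ee_rot: [3.141, 0.001, 2.606]
force: [-2.2, 0.6, 5.7]
width: 0.0193
```

Emit:
drive_tool([
  [0,0,0.5,0,0,0,0.9],
  [0,0,1,0,0,0,0.9],
  [0,0,1.5,0,0,0,0.9],
  [0,0,2,0,0,0,0.9],
  [0,0,2.5,0,0,0,0.9],
])

```text
t: 11.92
eef_pos: [0.5303, 0.1702, 0.3975]
ee_rot: [3.141, 0.001, 2.606]
force: [-1.8, -0.5, 4.7]
width: 0.0192
```

Emit:
drive_tool([
  [0,0,0.5,0,0,0,0.9],
  [0,0,1,0,0,0,0.9],
  [0,0,1.5,0,0,0,0.9],
])

```text
t: 12.3
eef_pos: [0.5303, 0.1702, 0.396]
ee_rot: [3.141, 0.001, 2.606]
force: [-1.5, 0.5, 5.1]
width: 0.0194
```

Emit:
drive_tool([
  [0,0,0.5,0,0,0,0.9],
  [0,0,1,0,0,0,0.9],
])

```text
t: 12.55
eef_pos: [0.5303, 0.1702, 0.395]
ee_rot: [3.141, 0.001, 2.606]
force: [-2.5, 0.1, 4.5]
width: 0.0193
```

Emit:
drive_tool([
  [0,0,0.5,0,0,0,0.9],
  [0,0,1,0,0,0,0.9],
  [0,0,1.5,0,0,0,0.9],
])

```text
t: 12.92
eef_pos: [0.5303, 0.1702, 0.3935]
ee_rot: [3.141, 0.001, 2.606]
force: [-1.4, 0.1, 4.8]
width: 0.0199
```

Emit:
drive_tool([
  [0,0,0.5,0,0,0,0.9],
  [0,0,1,0,0,0,0.9],
  [0,0,1.5,0,0,0,0.9],
])

```text
t: 13.3
eef_pos: [0.5303, 0.1702, 0.392]
ee_rot: [3.141, 0.001, 2.606]
force: [-2.2, -0.1, 5.7]
width: 0.0194
```

Emit:
drive_tool([
  [0,0,0.5,0,0,0,0.9],
  [0,0,1,0,0,0,0.9],
  [0,0,1.5,0,0,0,0.9],
])

```text
t: 13.68
eef_pos: [0.5303, 0.1702, 0.3911]
ee_rot: [3.14, 0.001, 2.606]
force: [-4.3, -1.1, 10.6]
width: 0.0196
```

Force rises at about 62 mm depth. One more half millimetre to confirm.

Emit:
drive_tool([
  [0,0,0.5,0,0,0,0.9],
  [0,0,0.5,0,0,0,0.9],
])

```text
t: 13.92
eef_pos: [0.5304, 0.1702, 0.391]
ee_rot: [3.14, 0.001, 2.606]
force: [-3.8, 0.8, 10.7]
width: 0.0196
```

```bash
python3 - <<'E'
from h import *
s=get_state(); print(s["eef_pos"],s["force"])
f=grab_frame("scene"); save("c4.png",f["img"],(365,100,425,190),6)
E
```

```text
[0.53037667 0.17022203 0.39097264] [-3.7558114   0.76514897 10.65894187]
```

View pics/c4.png

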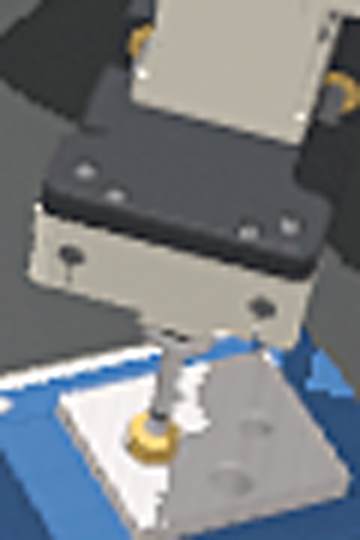

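The crop shows the black ring at (160,412), clear above the collar at (155,440). The travel stalled at about 62 mm depth, so well_b is the shallow one. Withdrawing to use well_a.

Emit:
drive_tool([
  [0,0,-3,0,0,0,0.9],
  [0,0,-10,0,0,0,0.9],
  [0,0,-20,0,0,0,0.9],
  [0,0,-32,0,0,0,0.9],
  [0,0,-46,0,0,0,0.9],
  [0,0,-60,0,0,0,0.9],
  [0,0,-76,0,0,0,0.9],
  [0,0,-76,0,0,0,0.9],
  [0,0,-76,0,0,0,0.9],
])

```text
t: 15.1
eef_pos: [0.5301, 0.1701, 0.4648]
ee_rot: [-3.141, -0.0, 2.605]
force: [0.4, -0.8, -1.6]
width: 0.019
```

Emit:
drive_tool([
  [13,15,0,0,0,0,0.9],
  [25.7,30.7,0,0,0,0,0.9],
  [25.7,30.7,0,0,0,0,0.9],
  [25.7,30.7,0,0,0,0,0.9],
  [25.7,30.7,0,0,0,0,0.9],
])

```text
t: 15.72
eef_pos: [0.5238, 0.2097, 0.4651]
ee_rot: [-3.141, 0.0, 2.606]
force: [0.2, -0.1, -1.6]
width: 0.019
```

Emit:
drive_tool([
  [0,0,5,0,0,0,0.9],
  [0,0,9,0,0,0,0.9],
  [0,0,10,0,0,0,0.9],
  [0,0,11,0,0,0,0.9],
  [0,0,12,0,0,0,0.9],
  [0,0,13,0,0,0,0.9],
  [0,0,13,0,0,0,0.9],
])

```text
t: 16.6
eef_pos: [0.5238, 0.2097, 0.4521]
ee_rot: [-3.142, -0.0, 2.606]
force: [-0.4, 0.5, -1.1]
width: 0.0193
```

Emit:
drive_tool([
  [0,0,0.5,0,0,0,0.9],
  [0,0,1,0,0,0,0.9],
  [0,0,1.5,0,0,0,0.9],
  [0,0,1.5,0,0,0,0.9],
])

```text
t: 17.1
eef_pos: [0.5238, 0.2097, 0.4506]
ee_rot: [-3.142, -0.0, 2.606]
force: [-0.2, -0.1, -1.7]
width: 0.0192
```

Emit:
drive_tool([
  [0,0,0.5,0,0,0,0.9],
  [0,0,1,0,0,0,0.9],
  [0,0,1.5,0,0,0,0.9],
  [0,0,1.5,0,0,0,0.9],
])

```text
t: 17.6
eef_pos: [0.5238, 0.2097, 0.4491]
ee_rot: [-3.142, -0.0, 2.606]
force: [0.1, -0.6, -1.5]
width: 0.0193
```

Emit:
drive_tool([
  [0,0,1,0,0,0,0.9],
  [0,0,2,0,0,0,0.9],
  [0,0,3,0,0,0,0.9],
  [0,0,3,0,0,0,0.9],
])

```text
t: 18.1
eef_pos: [0.5238, 0.2097, 0.446]
ee_rot: [-3.141, -0.0, 2.606]
force: [1.0, -0.0, -1.0]
width: 0.019
```

In. Lowering to depth about 55 mm; the collar now sits about 62 mm up the stem.

Emit:
drive_tool([
  [0,0,3,0,0,0,0.9],
  [0,0,6,0,0,0,0.9],
  [0,0,9,0,0,0,0.9],
  [0,0,12,0,0,0,0.9],
  [0,0,15,0,0,0,0.9],
  [0,0,18,0,0,0,0.9],
  [0,0,21,0,0,0,0.9],
  [0,0,24,0,0,0,0.9],
  [0,0,27,0,0,0,0.9],
  [0,0,30,0,0,0,0.9],
  [0,0,33,0,0,0,0.9],
  [0,0,36,0,0,0,0.9],
])

```text
t: 19.6
eef_pos: [0.5238, 0.2097, 0.41]
ee_rot: [3.142, 0.0, 2.606]
force: [0.3, -0.4, -0.3]
width: 0.0192
```

Emit:
drive_tool([
  [0,0,2,0,0,0,0.9],
  [0,0,4,0,0,0,0.9],
  [0,0,6,0,0,0,0.9],
  [0,0,8,0,0,0,0.9],
  [0,0,10,0,0,0,0.9],
  [0,0,12,0,0,0,0.9],
])

```text
t: 20.35
eef_pos: [0.5238, 0.2097, 0.398]
ee_rot: [3.142, 0.0, 2.606]
force: [0.1, -0.6, -1.4]
width: 0.0192
```

Emit:
drive_tool([
  [0,0,1,0,0,0,0.9],
  [0,0,2,0,0,0,0.9],
  [0,0,3,0,0,0,0.9],
  [0,0,4,0,0,0,0.9],
  [0,0,5,0,0,0,0.9],
  [0,0,6,0,0,0,0.9],
  [0,0,7,0,0,0,0.9],
  [0,0,8,0,0,0,0.9],
  [0,0,8.5,0,0,0,0.9],
])

```text
t: 21.48
eef_pos: [0.5239, 0.2097, 0.3905]
ee_rot: [3.141, 0.001, 2.606]
force: [-2.3, -0.4, 5.4]
width: 0.0193
```

Emit:
drive_tool([
  [0,0,0.5,0,0,0,0.9],
  [0,0,1,0,0,0,0.9],
  [0,0,1.5,0,0,0,0.9],
])

```text
t: 21.85
eef_pos: [0.5239, 0.2097, 0.3891]
ee_rot: [3.141, 0.001, 2.606]
force: [-2.2, 0.8, 4.7]
width: 0.0195
```

Emit:
drive_tool([
  [0,0,1.5,0,0,0,0.9],
  [0,0,3,0,0,0,0.9],
  [0,0,4.5,0,0,0,0.9],
  [0,0,6,0,0,0,0.9],
  [0,0,7.5,0,0,0,0.9],
  [0,0,9,0,0,0,0.9],
  [0,0,10.5,0,0,0,0.9],
  [0,0,12,0,0,0,0.9],
  [0,0,13.5,0,0,0,0.9],
  [0,0,15,0,0,0,0.9],
  [0,0,16.5,0,0,0,0.9],
  [0,0,18,0,0,0,0.9],
])

```text
t: 23.35
eef_pos: [0.5238, 0.2097, 0.371]
ee_rot: [3.141, 0.0, 2.606]
force: [-3.2, -0.5, 6.3]
width: 0.0195
```

Emit:
drive_tool([
  [0,0,1,0,0,0,0.9],
  [0,0,2,0,0,0,0.9],
  [0,0,3,0,0,0,0.9],
])

```text
t: 23.72
eef_pos: [0.5238, 0.2097, 0.368]
ee_rot: [3.141, 0.0, 2.606]
force: [-3.5, -0.2, 5.6]
width: 0.0198
```

Depth is about 85 mm. From here I use small steps, with a force reading after each.

Emit:
drive_tool([
  [0,0,0.5,0,0,0,0.9],
  [0,0,1,0,0,0,0.9],
  [0,0,1.5,0,0,0,0.9],
])

```text
t: 24.1
eef_pos: [0.5238, 0.2097, 0.3665]
ee_rot: [3.141, 0.0, 2.606]
force: [-2.7, -0.6, 6.0]
width: 0.0191
```

Emit:
drive_tool([
  [0,0,0.5,0,0,0,0.9],
  [0,0,1,0,0,0,0.9],
])

```text
t: 24.35
eef_pos: [0.5238, 0.2097, 0.3655]
ee_rot: [3.141, 0.0, 2.606]
force: [-3.1, -1.0, 5.6]
width: 0.0196
```

Emit:
drive_tool([
  [0,0,0.5,0,0,0,0.9],
  [0,0,1,0,0,0,0.9],
  [0,0,1.5,0,0,0,0.9],
])

```text
t: 24.72
eef_pos: [0.5238, 0.2097, 0.364]
ee_rot: [3.141, 0.0, 2.606]
force: [-1.9, -1.0, 5.6]
width: 0.0193
```

Emit:
drive_tool([
  [0,0,0.5,0,0,0,0.9],
  [0,0,1,0,0,0,0.9],
  [0,0,1.5,0,0,0,0.9],
])

```text
t: 25.1
eef_pos: [0.5238, 0.2097, 0.3625]
ee_rot: [3.141, 0.0, 2.606]
force: [-2.5, 0.2, 5.8]
width: 0.0193
```

Emit:
drive_tool([
  [0,0,0.5,0,0,0,0.9],
  [0,0,1,0,0,0,0.9],
  [0,0,1.5,0,0,0,0.9],
])

```text
t: 25.48
eef_pos: [0.5238, 0.2097, 0.361]
ee_rot: [3.141, 0.0, 2.606]
force: [-3.4, -0.2, 6.6]
width: 0.0197
```

Emit:
drive_tool([
  [0,0,0.5,0,0,0,0.9],
  [0,0,1,0,0,0,0.9],
  [0,0,1.5,0,0,0,0.9],
])

```text
t: 25.85
eef_pos: [0.5238, 0.2097, 0.3595]
ee_rot: [3.141, 0.0, 2.606]
force: [-2.9, -0.1, 4.9]
width: 0.0189
```

Emit:
drive_tool([
  [0,0,0.5,0,0,0,0.9],
  [0,0,1,0,0,0,0.9],
  [0,0,1.5,0,0,0,0.9],
])

```text
t: 26.22
eef_pos: [0.5239, 0.2097, 0.3583]
ee_rot: [3.141, 0.001, 2.606]
force: [-3.0, -0.4, 8.9]
width: 0.0191
```

Emit:
drive_tool([
  [0,0,0.4,0,0,0,0.9],
  [0,0,0.8,0,0,0,0.9],
  [0,0,0.8,0,0,0,0.9],
])

```text
t: 26.6
eef_pos: [0.5239, 0.2098, 0.3581]
ee_rot: [3.14, 0.001, 2.606]
force: [-3.3, -0.2, 10.4]
width: 0.0192
```

Emit:
drive_tool([
  [0,0,0.5,0,0,0,0.9],
  [0,0,1,0,0,0,0.9],
  [0,0,1,0,0,0,0.9],
])

```text
t: 26.98
eef_pos: [0.5241, 0.2099, 0.3579]
ee_rot: [3.139, 0.002, 2.606]
force: [-5.2, -0.0, 15.5]
width: 0.0191
```

Firmly bottomed: 15.5 N, stalled at about 95 mm depth. Unloading a little, then opening.

Emit:
drive_tool([
  [0,0,-0.7,0,0,0,0.9],
  [0,0,-1.2,0,0,0,0.9],
  [0,0,-1.2,0,0,0,0.7],
  [0,0,-1.2,0,0,0,0.4],
  [0,0,-1.2,0,0,0,0.0],
  [0,0,-1.2,0,0,0,0.0],
  [0,0,-1.2,0,0,0,0.0],
  [0,0,-1.2,0,0,0,0.0],
])

```text
t: 27.98
eef_pos: [0.5238, 0.2097, 0.3565]
ee_rot: [-3.141, -0.0, 2.606]
force: [-0.7, 0.6, -0.1]
width: 0.0437
```

Emit:
drive_tool([
  [0,0,-10,0,0,0,0.0],
  [0,0,-35,0,0,0,0.0],
  [0,0,-70,0,0,0,0.0],
  [0,0,-110,0,0,0,0.0],
  [0,0,-120,0,0,0,0.0],
  [0,0,-120,0,0,0,0.0],
  [0,0,-120,0,0,0,0.0],
])

```text
t: 28.85
eef_pos: [0.5235, 0.2096, 0.4754]
ee_rot: [-3.14, -0.001, 2.605]
force: [-0.5, 0.2, -0.3]
width: 0.0439
```

```bash
python3 - <<'E'
from h import *
s=get_state(); print(s["t"],s["eef_pos"],s["force"],s["width"])
f=grab_frame("scene"); save("end.png",f["img"],(100,80,500,330),2)
P=bydepth(f,np.stack(np.meshgrid(np.arange(560),np.arange(420)),-1).reshape(-1,2)).reshape(420,560,3)
r=P[...,:2]-[.5238,.2097]; m=(np.hypot(r[...,0],r[...,1])<.016)&(P[...,2]>.145)&(P[...,2]<.26)
print("top z",np.sort(P[m][:,2])[-5:])
E
```

```text
28.85 [0.52354551 0.20958533 0.47540054] [-0.5094488   0.24964921 -0.32831631] 0.04387843981528963
top z [0.22666214 0.22680149 0.22684276 0.22705049 0.22715897]
```

View pics/end.png

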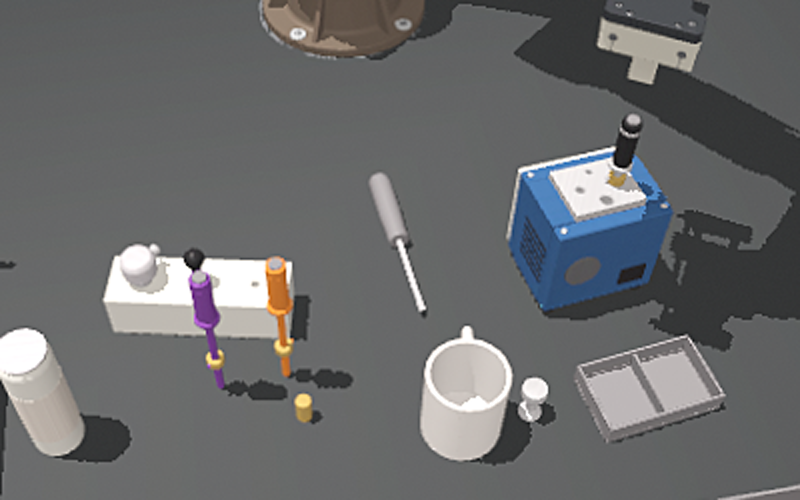

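The thermometer stands in well_a with the collar on the face, and everything else looks in place. The camera puts the cap 2 mm higher than the arm reading implies, so I'll check by pressing gently on the cap with closed fingers.

Emit:
drive_tool([
  [0,0,0,0,0,0,0.6],
  [0,0,0,0,0,0,1],
  [0,0,0,0,0,0,1],
  [0,0,20,0,0,0,1],
  [0,0,40,0,0,0,1],
  [0,0,55,0,0,0,1],
  [0,0,64,0,0,0,1],
  [0,0,64,0,0,0,1],
  [0,0,64,0,0,0,1],
])

```text
t: 30.02
eef_pos: [0.524, 0.2098, 0.4133]
ee_rot: [3.141, 0.001, 2.606]
force: [-0.3, -0.8, -0.1]
width: 0.0004
```

Emit:
drive_tool([
  [0,0,1,0,0,0,1],
  [0,0,2,0,0,0,1],
  [0,0,3,0,0,0,1],
  [0,0,4,0,0,0,1],
])

```text
t: 30.52
eef_pos: [0.5238, 0.2097, 0.4085]
ee_rot: [-3.142, 0.0, 2.606]
force: [-0.4, -0.0, 0.1]
width: 0.0003
```

Emit:
drive_tool([
  [0,0,0.5,0,0,0,1],
  [0,0,1,0,0,0,1],
])

```text
t: 30.78
eef_pos: [0.5238, 0.2097, 0.4075]
ee_rot: [-3.141, -0.0, 2.606]
force: [0.1, -0.8, 0.4]
width: 0.0006
```

Emit:
drive_tool([
  [0,0,0.5,0,0,0,1],
  [0,0,1,0,0,0,1],
  [0,0,1.5,0,0,0,1],
])

```text
t: 31.15
eef_pos: [0.5238, 0.2097, 0.406]
ee_rot: [3.142, -0.0, 2.606]
force: [-0.2, -0.6, -0.3]
width: 0.0005
```

Emit:
drive_tool([
  [0,0,0.5,0,0,0,1],
  [0,0,1,0,0,0,1],
])

```text
t: 31.4
eef_pos: [0.5238, 0.2097, 0.405]
ee_rot: [3.142, -0.0, 2.605]
force: [-0.9, 1.2, 0.4]
width: 0.0006
```

Emit:
drive_tool([
  [0,0,0.5,0,0,0,1],
  [0,0,1,0,0,0,1],
])

```text
t: 31.65
eef_pos: [0.5238, 0.2097, 0.404]
ee_rot: [-3.142, -0.0, 2.606]
force: [0.0, -1.6, -0.3]
width: 0.0002
```

Emit:
drive_tool([
  [0,0,0.5,0,0,0,1],
  [0,0,1,0,0,0,1],
])

```text
t: 31.9
eef_pos: [0.5238, 0.2097, 0.403]
ee_rot: [-3.142, -0.0, 2.606]
force: [0.4, 0.5, -0.0]
width: 0.0007
```

Emit:
drive_tool([
  [0,0,0.5,0,0,0,1],
  [0,0,1,0,0,0,1],
])

```text
t: 32.15
eef_pos: [0.5238, 0.2097, 0.402]
ee_rot: [3.142, -0.0, 2.606]
force: [0.8, 1.0, -0.3]
width: 0.0002
```

Emit:
drive_tool([
  [0,0,0.5,0,0,0,1],
  [0,0,1,0,0,0,1],
])

```text
t: 32.4
eef_pos: [0.5239, 0.2097, 0.4013]
ee_rot: [3.141, 0.0, 2.606]
force: [-0.7, 0.6, 3.2]
width: 0.0002
```

Emit:
drive_tool([
  [0,0,0.5,0,0,0,1],
  [0,0,1,0,0,0,1],
  [0,0,1.5,0,0,0,1],
  [0,0,1.5,0,0,0,1],
])

```text
t: 32.9
eef_pos: [0.524, 0.2097, 0.401]
ee_rot: [3.14, 0.001, 2.606]
force: [-2.7, -1.6, 9.4]
width: 0.0003
```

The cap gives way only 0.3 mm at 9.4 N, which is above the collar's 6 N, so the tip is on the slug. Retracting.

Emit:
drive_tool([
  [0,0,-5,0,0,0,1],
  [0,0,-40,0,0,0,1],
  [0,0,-80,0,0,0,1],
  [0,0,-80,0,0,0,1],
  [0,0,-80,0,0,0,1],
])

```text
t: 33.52
eef_pos: [0.5236, 0.2096, 0.479]
ee_rot: [-3.141, -0.001, 2.605]
force: [-0.0, 0.5, 0.0]
width: 0.0007
```

```bash
python3 - <<'E'
from h import *
s=get_state(); print(s["t"],s["eef_pos"],s["force"])
f=grab_frame("scene"); S0=np.load("scene0.npy",allow_pickle=True).item()
save("end2.png",f["img"],(385,120,435,190),8)
E
```

```text
33.525 [0.52360341 0.20963939 0.47904652] [-0.011742    0.53117369  0.02965383]
```

View pics/end2.png

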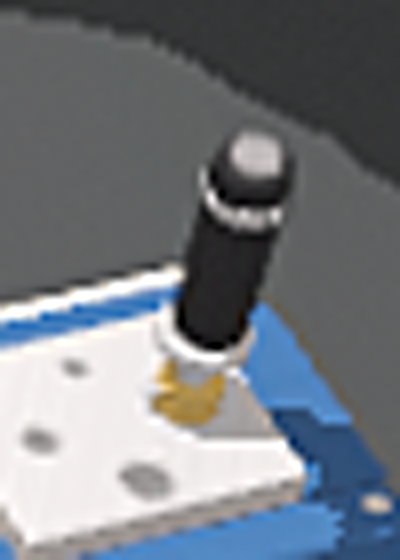

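The thermometer stands upright and free. The collar at (190,400) is on the face, the ring is out of sight below it, and the arm is clear.

```bash
python3 -c "
from station import job_done; print(job_done())"
```

```text
the job is handed in; nothing more can be done
None
```

The black straight-handled thermometer is standing bottomed and released in the deep well (well_a, the +y one), and the job is handed in. It took about 33.5 s of the 64 s allowed.

- **First try:** I put it in well_b. It stalled at about 62 mm depth with the ring still clear above the collar, so that was the shallow well and I drew it out.
- **Seating:** In well_a the collar rode up at about 6 N. The tip stalled at about 95 mm depth, and I pressed to 15.5 N, the highest force read.
- **Last checks:** I pressed the cap with closed fingers to 9.4 N and it gave only about 0.3 mm, so the tip is on the slug. The last picture shows it upright, with the collar on the face, the ring out of sight and the arm clear. In the wider view just before that press, the other probes and the bench things looked undisturbed; I judged that by eye and measured none of them.
- **One disagreement:** The scene camera's depth put the cap about 2 to 3 mm higher than the arm did (0.227 m against 0.224 m by touch). I trusted the touch reading, since the camera is only good to about 2 mm.

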